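Free the crumb-chute catch and hold its sprung shutter open at the clip

ROBOT

A 7-joint arm with a two-finger parallel gripper is mounted at the origin on the work surface. World frame = base frame: x ahead of the robot, y to its left, z up, the work surface at z = 0. Lengths are in m, angles in rad, forces in N, time in s.
With the tool pointing down it reaches from about 0.425 to 0.875 m from the base axis. Payload 4.7 kg.
Tool frame: the origin (TCP) lies at the very end of the fingers, on their centre line; the grasp point (between the pads) lies 19 mm behind it; x points along the fingers, y is the direction in which the jaws open and shut, and the axes are right-handed (so a half turn about x gives the same grasp; the last joint's range is limited). The gripper opens to 87 mm and grips with 3 to 60 N. Pads are 19 mm wide; open, the fingers measure 117 mm over their backs; the gripper's body (75 mm by 190 mm) begins 51 mm behind the grasp point.
Start: joints at [-1.169, 0.321, -0.07, 1.45, 0.023, 1.371, -0.057], TCP at [0.246, 0.602, 0.223] pointing down, gripper open.
Joint ranges: [-2.86, 2.86], [-0.3, 2.09], [-1.38, 1.24], [0.06, 2.45], [-1.56, 4.7], [0.09, 2.05], [-2.69, 2.69]. Speed limits (rad/s): [2.57, 2.57, 3.14, 3.14, 3.14, 3.14, 3.14].

INTERFACE

Orientations are given as a rotation vector (axis times angle).
In Python, from bench import ctrl gives the robot as it stands.
- The arm moves only by the tool step_arm, never from a script. Its argument "increments" is one flat list of numbers, 6 for each row, row after row: the shift along the tool's x, y, z in cm, then the turn, a rotation vector about the tool's x, y, z in rad. In form: [tx, ty, tz, ax, ay, az, tx, ty, tz, ax, ay, az, ...]. A call has 1 to 12 rows; each row shifts and turns the commanded pose from where the row before left it, along the tool's axes as they then stand; what a row does not reach is not made up. A row lasts 1/8 s, in which the tool goes at most 62.5 mm and 10.7 degrees, less where a joint would pass 70% of its speed; a pose out of reach is approached as far as the arm can. A call with a gripper value outside its range is refused whole. "fingers" is the opening in per cent of the stroke, from 0 (shut) to 100 (fully open), set as the call begins (left out, the last holds). The fingers move at their own pace and stop on an object; "force" is the grip in N (left out, the last holds). Time passes only in rows, so rows that do not move let the fingers close. It gives the time, the measured TCP pose, the force and the opening at its end, in the units of the state.
- ctrl.get_state(): the state, without advancing time (a new reading comes with each control period).
- ctrl.get_image(name): name is "scene" or "top" or "wrist"; returns the picture (400x640x3 uint8, red, green, blue); there is no depth.
- ctrl.camera_params(name): a dict with "vertical_fov" (degrees; the focal length in pixels is half the picture's height over the tangent of half this angle, whatever the lens; pixels are square), "cx", "cy" (the principal point, pixels), "R" (3x3) and "t" (3): a world point X has camera coordinates R X + t. Camera axes: x right, y down, z forward; pixel columns grow to the right and rows downward; lengths in m; the calibration is good to about 2 mm. The wrist camera is an equidistant fisheye: a pixel r from the principal point sees the ray r / f radians off the axis. A picture is of the moment at which its call begins: read the wrist's pose just before it. camera_params takes no time and is no camera call; for the wrist camera it gives the pose at the moment of the call.
- ctrl.close_job(): hands the job in, once; it reports no verdict.
Trained networks look in the newest picture that a camera, given by its name, has taken for a name from the list of things; names that differ only in an ending like _2 or _b are one class to them, and where a whole thing is asked for, a point or a joint stands for the part that bears it (a point fixed in the world has none). Each returns a list of dicts, best first, with "score" (0 to 1); they miss things now and then, are a little off and sometimes report something else, mostly with a low value. They report only what shows in the picture. A call takes as long as a camera call. They do not tell look-alikes from the thing itself.
- ctrl.search_frame(camera, name): "xyz" ([x, y, z] in m, in the coordinates of the camera as it stood for that picture, good to about 4 mm: the middle of the surface that is visible of it).
- ctrl.silhouettes(camera, name): "pixels" (400x640 bool, what is visible of it).
- ctrl.spot_point(camera, name): "xyz" ([x, y, z] in m, in the coordinates of the camera as it stood for that picture, good to about 4 mm: a listed point, or the origin of a listed thing).
The state is a dict: "time": time; "joint_positions": joint angles; "qd": joint speeds; "joint_torque": joint torques, N m; "position": TCP position; "tool_rot": TCP orientation; "ft_force": force on the tool from outside, world axes, zero at the start; "torque": the same for the moment, N m; "grip_width": opening from 0.0 (shut) to 1.0 (fully open).
Only numpy, scipy, OpenCV 4.12 (cv2) and the standard library are available. Lean on these libraries where they do the work, as an engineer would, in place of code of your own. Each camera call takes 0.05 s, during which the arm holds its last target.

TASK

The catch pin of the crumb chute in front of the hob is gummed up: drive the brass pin fully down with the meat pounder (keep the gripper itself off the pin), then stand the pounder back upright on the bare counter. Pull the sprung shutter out by its black handle until the yellow pointer is level with the red clip and keep it there so that I can sweep the crumbs through: finish while still holding the handle, because the shutter snaps shut when let go. Leave the clip, tumbler, scraper, colander, oil bottle and ghee tin where they are.

Things in the scene. Friction and masses are not known exactly. Their poses are not given: they have to be found in the camera images.
- chute: crumb chute: low steel box fixed to the counter, 220 (x) x 150 (y) x 50 mm high, its flat top (deck) 50 mm above the counter. Origin: centre of its underside. Its own -x is the way the shutter opens (at yaw 0 towards the robot); it stands at any yaw within about 0.35 rad. Two low guide rails, 6 mm high, run along x at y = +-42 mm on the deck.
- gate: shutter: aluminium plate 74 (x) x 70 (y) x 5 mm sliding on the deck along the chute's x, with an upright black bar handle. Origin on the deck, at the chute's centre when shut; axes as the chute's. It slides up to 75 mm in the chute's -x. A spring pulls it shut: about 3.6 N when shut, plus 1.2 N for each 10 mm. Until the catch pin is driven down it is bolted and moves only 2 mm.
- handle (a point): centre of the top of the shutter's black bar handle, 95 mm above the counter; the bar is 12 mm thick along the chute's x, 50 mm wide along its y, and stands 40 mm up from the plate. Axes as the chute's.
- pointer (a point): outer end of the yellow pointer that sticks out 25 mm to the chute's +y side of the shutter, in line with the handle bar, 59 mm above the counter. Moves with the shutter.
- red_clip (a point): the red clip on the deck (6 x 14 x 16 mm) beside the pointer's path, the mark for the pointer: the two are level when they have the same x in the chute's frame. The clip lies 32 to 58 mm in the chute's -x from where the pointer is when shut, 7 mm to the +y side of the pointer's end. It sits tight: leave it where it is. Axes as the chute's.
- catch: brass catch pin, 20 mm thick, upright through a dark collar on the deck, 65 mm to the chute's +x side of its centre. Origin on the deck (when up). It is driven straight down 14 mm to a stop; this takes about 6 N, and it stays down by friction. The shutter is free once it is 10 mm or more down.
- catch_top (a point): centre of the top of the brass pin: 74 mm above the counter when up, 60 mm when fully down; the collar round it (32 mm wide) tops out at 56 mm.
- pounder: meat pounder standing upright on the counter: flat steel disc 58 mm wide and 18 mm thick at the bottom, thin neck, then an upright black round handle 28 mm thick from 35 to 120 mm height; 0.3 to 0.6 kg. Origin: centre of the disc's underside, z up along the handle. Stands left or right of the chute, where the tumbler is not.
- tumbler: glass tumbler, 70 mm wide, 120 mm high, upright; origin under its centre. Leave alone.
- scraper: flat steel scraper with a handle, lying on the counter near the hob, 0.28 m long; origin at its middle. Leave alone.
- colander: teal plastic colander, 224 mm wide, 90 mm high, far right; origin under its centre. Leave alone.
- oil: amber oil bottle, 68 mm wide, 240 mm high, at the left; origin under its centre. Leave alone.
- ghee: yellow and green tin, 100 mm wide, 110 mm high, at the left; origin under its centre. Leave alone.
Not all that is in view belongs to the job. What is shaped like the pounder but blue or turquoise is not meant.

How it is judged:
On the way, in this order (a step that is already met when the one before it is completed fails the run):
1. the brass pin is at least 11 mm down, driven by the pounder, which the gripper holds (z of catch_top in the frame of chute below 0.063 m and contact force between pounder and catch above 1 N and contact force between the fingers and pounder above 1 N).
2. the pounder stands upright on the counter, let go (height (world z) of pounder below 0.006 m and angle between pounder's own z axis and vertical below 0.1 rad and contact force between each of the arm, the fingers and pounder below 0.3 N and linear speed of pounder below 0.02 m/s), for 0.2 s.
3. the gripper holds the shutter with its pointer level with the red clip (x of pointer in the frame of red_clip between -0.006 and 0.006 m and contact force between the fingers and gate above 2 N and contact force between pounder and gate below 0.3 N and linear speed of gate below 0.01 m/s), for 0.3 s.
At the end, for the whole second after the job is handed in: The shutter stands still with its yellow pointer within 6 mm of the red clip along the slide, held there by the gripper (over 2 N of contact, the pounder not touching the shutter); the pin is still at least 8 mm down; the pounder stands upright on the counter, within 0.1 rad, let go (all of step 2 and all of step 3 and z of catch_top in the frame of chute below 0.066 m); the arm keeps its last pose, push and grip.
It fails at once if the gripper or arm touches the brass pin (contact force between any of the fingers, the arm and catch above 1 N).
It fails at once if a bystander is moved more than 30 mm (distance of any of tumbler, scraper, colander, oil, ghee from where it was at the start of the episode above 0.03 m).
It fails at once if the red clip is shifted more than 5 mm (distance of red_clip from where it was at the start of the episode above 0.005 m).
It fails at once if the glass tumbler is tipped (angle between tumbler's own z axis and vertical above 0.3 rad).
It also fails if it takes over 59 s, if anything falls off the work surface, if the arm or the gripper's body presses on something with over 40 N, if the wrist force passes 120 N, or if a joint passes its speed limit or range.

## Working session

There is one attempt and no reset: what is moved stays moved. The work goes in short steps, Python scripts to look and compute and a tool call to move; the robot and the scene stay as the last step left them, time stands still between calls to the robot, and variables do not carry over. Pictures are saved under pics/ and viewed, and the job is handed in when it is done.

Besides the shell and the picture viewer there is one more tool, called after "Call:" in YAML: its name, and indented under it one key for each argument. step_arm: Moves the arm, as the interface text tells. Its arguments: {"type":"object","properties":{"increments":{"type":"array","items":{"type":"number"}},"fingers":{"type":"number"},"force":{"type":"number"}},"required":["increments"]}

```bash
ls; mkdir -p pics; python3 - <<'E'
from bench import ctrl
import cv2
s=ctrl.get_state();print(s)
for n in ["scene","top","wrist"]:
    im=ctrl.get_image(n);cv2.imwrite(f"pics/a_{n}.png",im[:,:,::-1])
    p=ctrl.camera_params(n);print(n,p)
    import numpy as np
    if n!="wrist":
        R=np.array(p["R"]);t=np.array(p["t"])
        for q in ["chute","handle","pointer","red_clip","catch_top","pounder","tumbler","scraper"]:
            r=ctrl.spot_point(n,q)
            print(q,[(np.round(R.T@(np.array(d["xyz"])-t),4).tolist(),round(d["score"],2)) for d in r[:3]])
print(ctrl.get_state()["time"])
E
```

```text
pics
{'time': 0.0, 'joint_positions': array([-1.1688749 ,  0.32183362, -0.07008743,  1.45166505,  0.02263743,
        1.37082915, -0.05691593]), 'qd': array([-1.46236847e-04, -3.44024371e-05, -5.29219188e-05, -1.96479726e-03,
       -4.79226491e-04, -2.16371373e-04,  2.59100020e-04]), 'joint_torque': array([-1.01224086e-04, -4.91282380e+01, -4.04080097e-01, -3.12541044e+01,
       -6.39673742e-02,  4.36190399e-02,  1.78736200e-04]), 'position': array([0.24565763, 0.60118434, 0.22145967]), 'tool_rot': array([ 0.30271336,  1.54954354, -0.30576573]), 'ft_force': array([0.17394282, 0.30863997, 0.0223937 ]), 'torque': array([ 0.00201344,  0.04895906, -0.01293444]), 'grip_width': 0.998516108898229}
scene {'vertical_fov': 56.30548655643807, 'cx': 316.53632844333634, 'cy': 196.10333465429287, 'R': array([[ 0.88862862,  0.45844576, -0.01290977],
       [ 0.39797741, -0.78479809, -0.4750852 ],
       [-0.22793235,  0.41703651, -0.8798451 ]]), 't': array([-0.48758544, -0.20470685,  1.4090398 ])}
chute [([0.608, 0.1024, -0.002], 0.69)]
handle [([0.5903, 0.1008, 0.1], 0.71)]
pointer [([0.5686, 0.
[... 761 characters left out ...]
), ([0.5684, 0.1506, 0.0585], 0.63), ([0.6652, 0.1247, 0.0705], 0.34)]
red_clip []
catch_top [([0.6643, 0.1232, 0.0709], 0.49)]
pounder [([0.4822, 0.3712, 0.0026], 0.73), ([0.4146, 0.2095, -0.0053], 0.71), ([0.3821, 0.4374, -0.0016], 0.7)]
tumbler [([0.5024, -0.3344, 0.0014], 0.54)]
scraper [([0.4864, 0.3724, -0.0012], 0.62), ([0.7156, -0.3255, 0.003], 0.56)]
wrist {'vertical_fov': 65.70646984690485, 'cx': 318.30093652211775, 'cy': 201.58276759930908, 'R': array([[ 3.78095990e-01,  9.25766381e-01,  1.76025343e-04],
       [ 8.90068861e-01, -3.63568900e-01,  2.74945589e-01],
       [ 2.54599380e-01, -1.03799150e-01, -9.61459771e-01]]), 't': array([-0.64977052, -0.0333347 ,  0.39133708])}
0.95
```

View pics/a_scene.png

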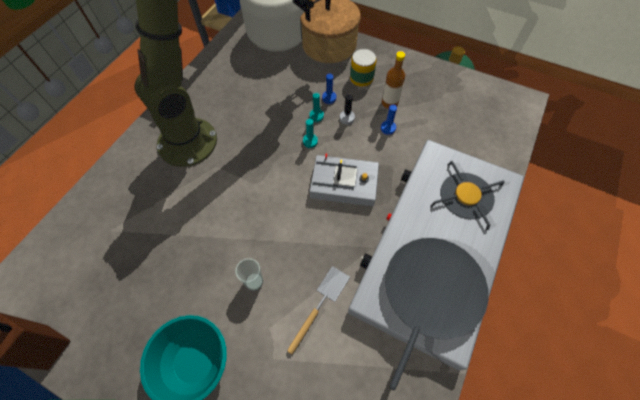

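View pics/a_top.png

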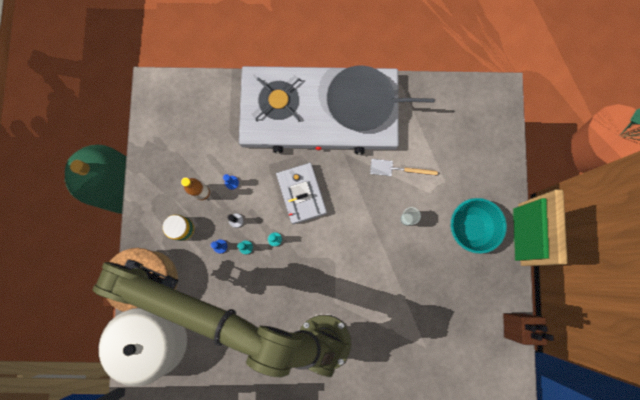

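View pics/a_wrist.png

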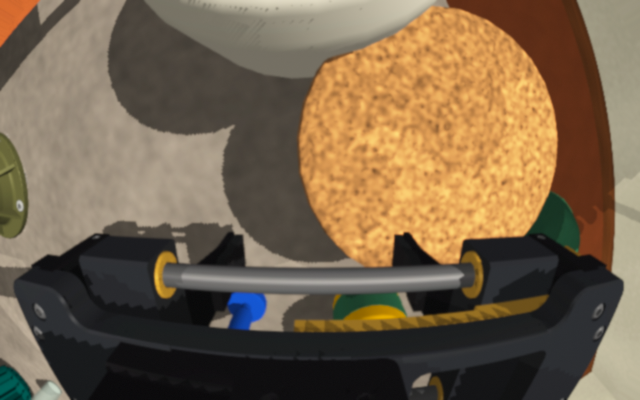

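```bash
cat > h.py <<'E'
import numpy as np, cv2
from scipy.spatial.transform import Rotation as Ro
from bench import ctrl
def pose():
    s=ctrl.get_state(); return np.array(s["position"]),Ro.from_rotvec(s["tool_rot"]).as_matrix()
def down(yaw):  # tool x down, tool y at world azimuth yaw
    x=np.array([0,0,-1.]);y=np.array([np.cos(yaw),np.sin(yaw),0]);return np.c_[x,y,np.cross(x,y)]
def plan(p,R,tp,tR,n=None,vmax=0.055):
    dr=Ro.from_matrix(R.T@tR).as_rotvec(); d=np.array(tp)-p
    if n is None: n=max(1,int(np.ceil(max(np.linalg.norm(d)/vmax,np.linalg.norm(dr)/0.17))))
    step=Ro.from_rotvec(dr/n).as_matrix(); C=R.copy();q=p.copy();out=[]
    for i in range(n):
        # remaining, closed loop on rounded
        dl=C.T@((np.array(tp)-q)/(n-i))*100
        rr=Ro.from_matrix(C.T@tR).as_rotvec()/(n-i)
        row=np.r_[np.round(dl,2),np.round(rr,3)]
        q=q+C@row[:3]/100; C=C@Ro.from_rotvec(row[3:]).as_matrix(); out+=row.tolist()
    print(n,[round(v,3)+0.0 for v in out]); return q,C
def ray(cam,px,py,P=None):
    P=P or ctrl.camera_params(cam); f=200/np.tan(np.radians(P["vertical_fov"])/2)
    a=(px-P["cx"]);b=(py-P["cy"])
    if cam=="wrist":
        r=np.hypot(a,b);th=r/f;v=np.array([np.sin(th)*a/r,np.sin(th)*b/r,np.cos(th)])
    else: v=np.array([a/f,b/f,1])
    R=np.array(P["R"]);t=np.array(P["t"]);return -R.T@t,R.T@v
def atz(cam,px,py,z,P=None):
    o,v=ray(cam,px,py,P);return o+v*(z-o[2])/v[2]
def world(cam,xyz,P=None):
    P=P or ctrl.camera_params(cam);R=np.array(P["R"]);return R.T@(np.array(xyz)-np.array(P["t"]))
def spot(cam,names,P=None,f="spot_point"):
    for q in names: print(q,[(np.round(world(cam,d["xyz"],P),4).tolist(),round(d["score"],2)) for d in getattr(ctrl,f)(cam,q)[:4]])
E
python3 - <<'E'
from h import *
p,R=pose();print(p);print(R.round(3))
P=ctrl.camera_params("wrist");c=-np.array(P["R"]).T@np.array(P["t"])
print("cam",c,"in tool",R.T@(c-p),R.T@np.array(P["R"])[2])
spot("top",["oil","ghee"])
for a,b in [(186,181),(220,246),(231,181),(234,218)]: print(atz("top",a,b,0.2 if a==186 else 0.1))
for y in (90,45,0,-45,-90): print(y,Ro.from_matrix(R.T@down(np.radians(y))).as_rotvec().round(2))
E
python3 - <<'E'
import cv2
im=cv2.imread("pics/a_top.png");cv2.imwrite("pics/a_topz.png",cv2.resize(im[140:260,160:350],None,fx=4,fy=4,interpolation=2))
E
```

```text
[0.2458018  0.60175468 0.22259665]
[[ 0.     0.378  0.926]
 [ 0.     0.926 -0.378]
 [-1.     0.     0.   ]]
cam [0.17571163 0.63003669 0.38553447] in tool [-0.16293955 -0.00030112 -0.07557677] [9.61465967e-01 6.77303788e-05 2.74923970e-01]
oil []
ghee [([0.4535, 0.598, -0.0013], 0.95)]
[0.61416381 0.52976666 0.2       ]
[0.37531924 0.41185378 0.1       ]
[0.63592754 0.37989614 0.1       ]
[0.48692957 0.36152244 0.1       ]
90 [-0.39  0.   -0.  ]
45 [ 0.4  0.  -0. ]
0 [ 1.18 -0.   -0.  ]
-45 [ 1.97 -0.   -0.  ]
-90 [ 2.75 -0.   -0.  ]
```

View pics/a_topz.png

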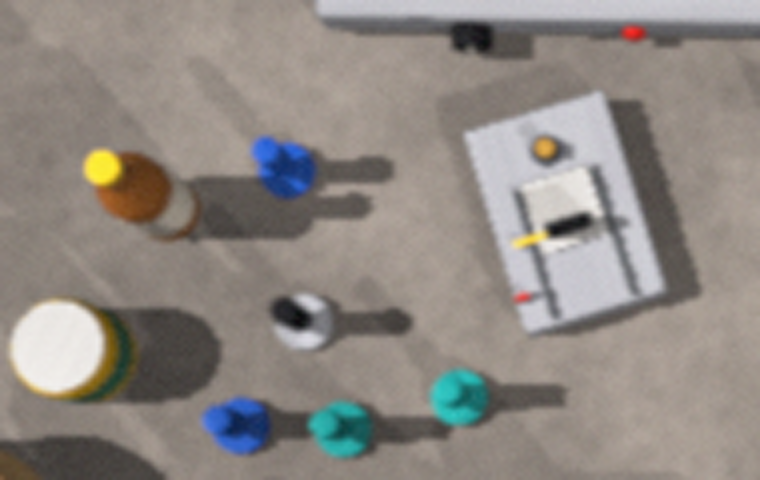

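```bash
python3 - <<'E'
from h import *
p,R=pose()
q,C=plan(p,R,[0.505,0.295,0.30],down(0.31),vmax=0.05)
E
```

```text
9 [-0.86, -2.07, 3.95, 0.097, 0.0, 0.0, -0.86, -1.67, 4.14, 0.097, 0.0, 0.0, -0.86, -1.27, 4.28, 0.097, 0.0, 0.0, -0.86, -0.84, 4.38, 0.097, 0.0, 0.0, -0.86, -0.42, 4.44, 0.097, 0.0, 0.0, -0.86, 0.02, 4.46, 0.097, 0.0, 0.0, -0.86, 0.45, 4.44, 0.097, 0.0, 0.0, -0.86, 0.87, 4.38, 0.097, 0.0, 0.0, -0.86, 1.3, 4.27, 0.097, 0.0, 0.0]
```

Call:
step_arm:
  increments: [-0.9,-2.1,3.9,0.1,0,0,-0.9,-1.7,4.1,0.1,0,0,-0.9,-1.3,4.3,0.1,0,0,-0.9,-0.8,4.4,0.1,0,0,-0.9,-0.4,4.4,0.1,0,0,-0.9,0,4.5,0.1,0,0,-0.9,0.5,4.4,0.1,0,0,-0.9,0.9,4.4,0.1,0,0,-0.9,1.3,4.3,0.1,0,0,0,0,0,0,0,0]

```text
time: 2.3
position: [0.5045, 0.2874, 0.3048]
tool_rot: [1.005, 1.324, -1.003]
ft_force: [-0.6, -0.3, 0.1]
grip_width: 0.998
```

```bash
python3 - <<'E'
from h import *
p,R=pose();print(p,np.degrees(np.arctan2(R[1,1],R[0,1])),ctrl.get_state()["joint_positions"].round(2))
P=ctrl.camera_params("wrist")
im=ctrl.get_image("wrist");cv2.imwrite("pics/b_wrist.png",im[:,:,::-1])
spot("wrist",["pounder"],P)
for d in ctrl.silhouettes("wrist","pounder"):
    m=d["pixels"];yy,xx=np.nonzero(m);print(d["score"],m.sum(),xx.mean(),yy.mean(),xx.min(),xx.max(),yy.min(),yy.max(),im[m].mean(0).round())
print(ctrl.get_state()["time"])
E
```

```text
[0.50452994 0.28735828 0.30477251] 15.724717626168562 [-0.8   0.14  0.26  1.51 -0.04  1.49 -0.26]
pounder [([0.4896, 0.3688, -0.0012], 0.92), ([0.377, 0.3277, -0.0002], 0.85), ([0.4184, 0.2084, 0.0026], 0.84), ([0.6499, 0.398, 0.0059], 0.75)]
0.97 1470 242.90204081632652 205.52380952380952 220 266 181 231 [  4. 159. 146.]
0.95 1279 323.22048475371383 108.51290070367475 303 343 89 128 [119. 118. 117.]
0.94 1451 259.6636802205376 47.68780151619573 236 283 24 71 [ 26.  72. 159.]
0.92 1565 436.0261980830671 126.27092651757188 410 468 107 144 [ 23.  64. 148.]
2.45
```

View pics/b_wrist.png

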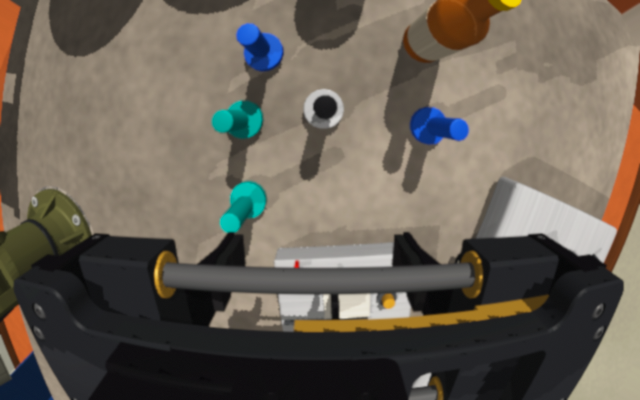

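```bash
python3 - <<'E'
from h import *
P=ctrl.camera_params("wrist")
print("disc rim z.018",atz("wrist",323.2,108.5,0.018),"top",atz("wrist",325,106,0.12))
p,R=pose()
plan(p,R,[0.628,0.03,0.30],down(0.31),vmax=0.05)
E
```

```text
disc rim z.018 [0.4826277  0.37667493 0.018     ] top [0.48293701 0.37725323 0.12      ]
6 [0.05, 0.81, 4.8, -0.004, 0.0, 0.0, 0.05, 0.79, 4.81, -0.004, 0.0, 0.0, 0.05, 0.77, 4.81, -0.004, 0.0, 0.0, 0.05, 0.75, 4.81, -0.004, 0.0, 0.0, 0.05, 0.73, 4.81, -0.005, 0.0, 0.0, 0.06, 0.71, 4.82, -0.004, -0.001, 0.001]
```

Call:
step_arm:
  increments: [0,0.8,4.8,0,0,0,0,0.8,4.8,0,0,0,0,0.8,4.8,0,0,0,0,0.8,4.8,0,0,0,0,0.7,4.8,0,0,0,0,0.7,4.8,0,0,0,0,0,0,0,0,0]

```text
time: 3.32
position: [0.6263, 0.0245, 0.303]
tool_rot: [1.0, 1.327, -1.004]
ft_force: [-0.6, 0.6, -0.0]
grip_width: 1.005
```

```bash
python3 - <<'E'
from h import *
p,R=pose();print(p,np.arctan2(R[1,1],R[0,1]),ctrl.get_state()["joint_positions"].round(2))
P=ctrl.camera_params("wrist")
im=ctrl.get_image("wrist");cv2.imwrite("pics/c_wrist.png",im[:,:,::-1])
spot("wrist",["chute","gate","handle","pointer","red_clip","catch_top"],P)
for n in ["red_clip","pointer","catch_top","chute"]:
  for d in ctrl.silhouettes("wrist",n)[:3]:
    m=d["pixels"];yy,xx=np.nonzero(m);print(n,d["score"],m.sum(),xx.mean(),yy.mean(),xx.min(),xx.max(),yy.min(),yy.max(),im[m].mean(0).round())
print(ctrl.get_state()["time"])
cv2.imwrite("pics/c_wristz.png",cv2.resize(im[30:230,220:420,::-1],None,fx=3,fy=3,interpolation=2))
E
```

```text
[0.62630743 0.02447984 0.30295437] 0.27814237454915414 [-0.46  0.26  0.47  1.4  -0.11  1.51  0.28]
chute [([0.6075, 0.1004, -0.0013], 0.56)]
gate [([0.6048, 0.1032, 0.0483], 0.86)]
handle [([0.5842, 0.0925, 0.095], 0.82)]
pointer [([0.5676, 0.1525, 0.0528], 0.77)]
red_clip [([0.5111, 0.1406, 0.0622], 0.66), ([0.6628, 0.1295, 0.0551], 0.18)]
catch_top [([0.6637, 0.1237, 0.0743], 0.51)]
red_clip 0.52 57 259.3859649122807 65.17543859649123 257 262 60 70 [198.  36.  29.]
red_clip 0.27 3134 317.5335035098915 109.92501595405233 289 347 67 139 [181. 175. 156.]
pointer 0.56 3067 317.76296054776657 110.30127160091294 289 347 68 139 [181. 175. 156.]
pointer 0.24 17534 318.44986882628035 111.90310254362952 235 400 56 170 [173. 170. 163.]
catch_top 0.72 179 369.00558659217876 109.64245810055866 361 376 103 116 [196. 143.  36.]
chute 0.73 17558 318.302255382162 111.88928123932111 235 400 55 170 [173. 170. 163.]
3.875
```

View pics/c_wrist.png

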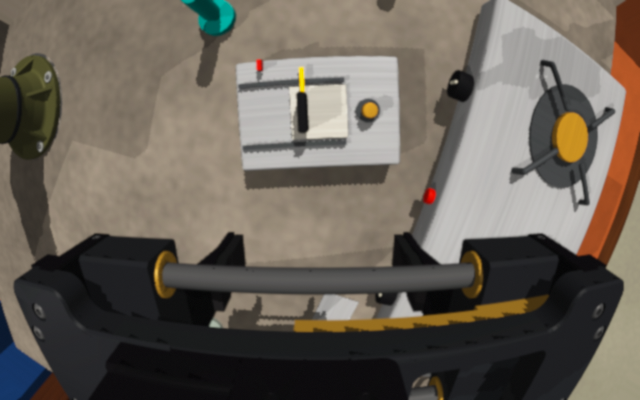

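View pics/c_wristz.png

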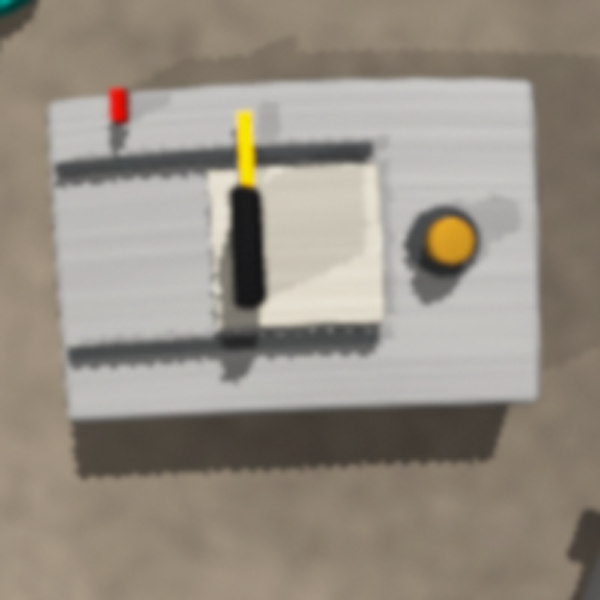

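```bash
python3 - <<'E'
from h import *
P=ctrl.camera_params("wrist")
Z=lambda x,y,z:atz("wrist",220+x/3-0.33,30+y/3-0.33,z,P)
cs=np.array([Z(50,103,.05),Z(532,82,.05),Z(538,402,.05),Z(70,417,.05)]);c=cs.mean(0)
print("corners",cs.round(4).tolist(),"centre",c)
ex=(cs[1]-cs[0]+cs[2]-cs[3]);ey=(cs[0]-cs[3]+cs[1]-cs[2]);ya=np.arctan2(ex[1],ex[0]);print("len",np.linalg.norm(cs[1]-cs[0]),np.linalg.norm(cs[2]-cs[3]),np.linalg.norm(cs[0]-cs[3]),np.linalg.norm(cs[1]-cs[2]),"yaw",ya,np.arctan2(ey[1],ey[0])-np.pi/2)
u=np.array([np.cos(ya),np.sin(ya)]);v=np.array([-u[1],u[0]])
for n,q in dict(pin=Z(450,240,.074),clip=Z(118,106,.066),pointer=Z(244,112,.059),handle=Z(247,245,.095),coll=Z(447,241,.056)).items():
    d=(q-c)[:2];print(n,q.round(4),"chute",(d@u).round(4),(d@v).round(4))
p,R=pose()
plan(p,R,[0.483,0.377,0.2],down(0.31),vmax=0.055)
E
```

```text
corners [[0.4773, 0.141, 0.05], [0.6828, 0.211, 0.05], [0.73, 0.0706, 0.05], [0.5239, 0.0029, 0.05]] centre [0.60351301 0.10637612 0.05      ]
len 0.21702822188866377 0.21686511640353726 0.14575495149843268 0.14814567614783977 yaw 0.32267697133621714 0.3247823183274421
pin [0.6642 0.127  0.074 ] chute 0.0641 0.0003
clip [0.5122 0.1447 0.066 ] chute -0.0744 0.0653
pointer [0.5649 0.1564 0.059 ] chute -0.0208 0.0597
handle [0.5844 0.1002 0.095 ] chute -0.02 0.0002
coll [0.6658 0.1273 0.056 ] chute 0.0657 0.0001
8 [1.3, -0.49, -4.68, -0.003, 0.0, 0.0, 1.3, -0.48, -4.68, -0.003, 0.0, 0.0, 1.3, -0.47, -4.68, -0.003, 0.0, 0.0, 1.3, -0.45, -4.68, -0.003, 0.0, 0.0, 1.29, -0.44, -4.69, -0.004, 0.0, 0.0, 1.3, -0.42, -4.69, -0.003, 0.0, 0.0, 1.29, -0.4, -4.69, -0.004, 0.0, 0.0, 1.3, -0.39, -4.68, -0.003, 0.0, 0.0]
```

Call:
step_arm:
  increments: [0,-0.5,-4.7,0,0,0,0,-0.5,-4.7,-0.02,0,0,0,-0.5,-4.7,-0.02,0,0,2,-0.5,-4.7,0,0,0,2,-0.4,-4.7,0,0,0,2,-0.4,-4.7,0,0,0,2,-0.4,-4.7,0,0,0,2,-0.4,-4.7,0,0,0,0,0,0,0,0,0,0,0,0,0,0,0]

```text
time: 5.12
position: [0.4771, 0.3747, 0.2037]
tool_rot: [0.968, 1.344, -0.968]
ft_force: [0.0, -0.6, 0.4]
grip_width: 0.997
```

```bash
python3 - <<'E'
from h import *
p,R=pose();print(p,np.arctan2(R[1,1],R[0,1]),R[:,0],ctrl.get_state()["time"])
P=ctrl.camera_params("wrist")
im=ctrl.get_image("wrist");cv2.imwrite("pics/d_wrist.png",im[:,:,::-1])
plan(p,R,[0.483,0.377,0.075],down(0.323),vmax=0.03)
E
```

```text
[0.47707148 0.37470077 0.20367858] 0.3230341106806263 [ 5.78668636e-04 -6.97011772e-04 -9.99999590e-01] 5.125
5 [2.57, 0.13, -0.01, 0.0, 0.0, 0.0, 2.57, 0.13, -0.01, 0.0, 0.0, 0.0, 2.58, 0.12, -0.01, 0.0, 0.0, 0.0, 2.57, 0.13, -0.01, 0.0, 0.0, 0.0, 2.58, 0.12, 0.0, 0.0, 0.001, 0.0]
```

View pics/d_wrist.png

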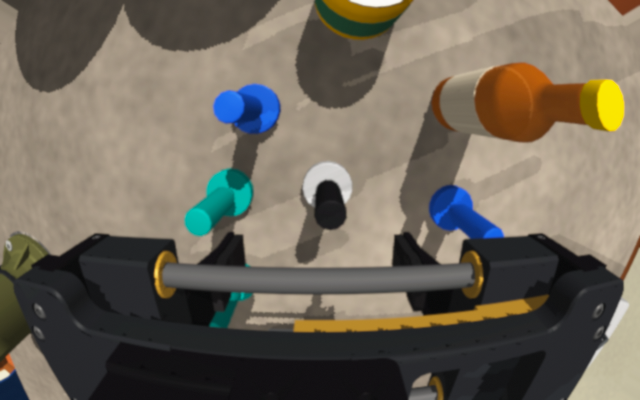

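```bash
python3 - <<'E'
from h import *
for a,b,z in [(330,213,.12),(327,186,.018),(230,193,.018),(200,220,.12),(450,207,.018)]: 
    q=atz("wrist",a,b,z);print(q.round(4))
E
```

```text
[0.4885 0.372  0.12  ]
[0.489  0.3716 0.018 ]
[0.3818 0.3274 0.018 ]
[0.3816 0.329  0.12  ]
[0.6445 0.3961 0.018 ]
```

Call:
step_arm:
  increments: [2,0.8,0.35,0,0,0,3,0,0,0,0,0,3,0,0,0,0,0,2.5,0,0,0,0,0,1.6,0,0,0,0,0,0.8,0,0,0,0,0,0,0,0,0,0,0]

```text
time: 6.05
position: [0.4857, 0.3741, 0.0744]
tool_rot: [0.968, 1.345, -0.969]
ft_force: [-0.0, 0.2, 0.5]
grip_width: 0.996
```

Call:
step_arm:
  increments: [0,0,0,0,0,0,0,0,0,0,0,0,0,0,0,0,0,0,0,0,0,0,0,0,0,0,0,0,0,0,0,0,0,0,0,0]
  fingers: 0
  force: 45

```text
time: 6.8
position: [0.4854, 0.3744, 0.0746]
tool_rot: [0.968, 1.345, -0.968]
ft_force: [-0.4, -0.4, 0.1]
grip_width: 0.403
```

```bash
python3 - <<'E'
from h import *
s=ctrl.get_state();p,R=pose();print(p,s["grip_width"]*87,s["ft_force"],s["time"])
im=ctrl.get_image("wrist");cv2.imwrite("pics/e_wrist.png",im[:,:,::-1])
E
```

```text
[0.48541348 0.37439746 0.07458652] 35.02106441948119 [-0.42276536 -0.38544526  0.12686217] 6.8
```

View pics/e_wrist.png

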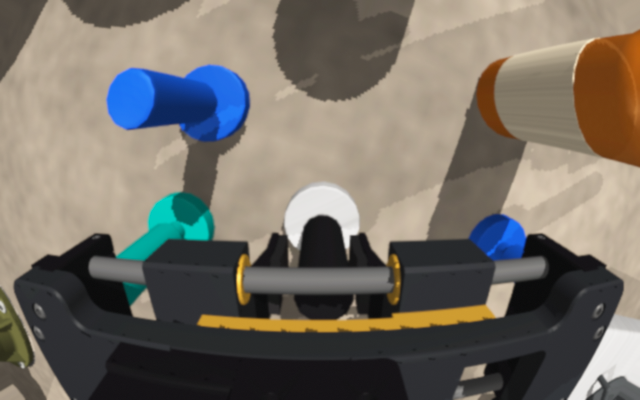

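Call:
step_arm:
  increments: [0,0,0,0,0,0,0,0,0,0,0,0,0,0,0,0,0,0,0,0,0,0,0,0]

```text
time: 7.35
position: [0.4856, 0.3743, 0.0746]
tool_rot: [0.968, 1.345, -0.968]
ft_force: [2.0, 0.5, -1.4]
grip_width: 0.309
```

Call:
step_arm:
  increments: [-0.5,0,0,0,0,0,-1,0,0,0,0,0,-2.5,0,0,0,0,0,-3,0,0,0,0,0,-3,0,0,0,0,0,0,0,0,0,0,0]

```text
time: 8.1
position: [0.4868, 0.3756, 0.1777]
tool_rot: [0.973, 1.344, -0.963]
ft_force: [0.3, 0.3, -3.9]
grip_width: 0.315
```

```bash
python3 - <<'E'
from h import *
s=ctrl.get_state();p,R=pose();print(p,s["grip_width"]*87,s["ft_force"],s["time"])
im=ctrl.get_image("wrist");cv2.imwrite("pics/f_wrist.png",im[:,:,::-1])
plan(p,R,[0.665,0.127,0.19],down(0.323),vmax=0.045)
E
```

```text
[0.4867679  0.37559019 0.17767311] 27.424914959280077 [ 0.29789765  0.27687832 -3.91830394] 8.1
7 [-0.18, 1.29, 4.18, 0.0, 0.0, -0.001, -0.18, 1.29, 4.17, 0.0, 0.0, -0.001, -0.18, 1.29, 4.18, 0.0, -0.001, -0.001, -0.18, 1.29, 4.17, 0.0, 0.0, -0.001, -0.18, 1.28, 4.18, 0.0, -0.001, 0.0, -0.18, 1.29, 4.17, 0.0, 0.0, -0.001, -0.18, 1.28, 4.18, 0.0, -0.001, 0.0]
```

View pics/f_wrist.png

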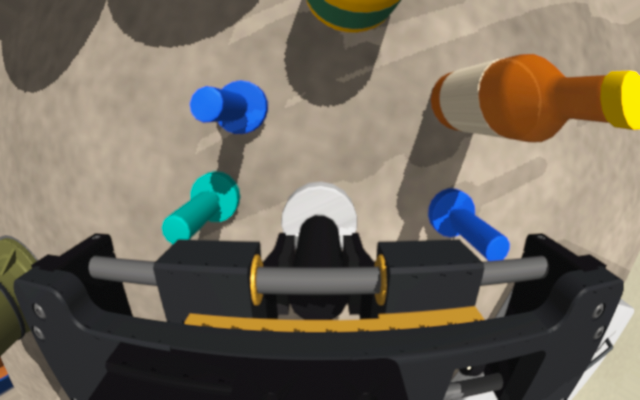

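Call:
step_arm:
  increments: [-0.2,1.3,4.2,0,0,0,-0.2,1.3,4.2,0,0,0,-0.2,1.3,4.2,0,0,0,-0.2,1.3,4.2,0,0,0,-0.2,1.3,4.2,0,0,0,-0.2,1.3,4.2,0,0,0,0,1.3,4.2,0,0,0,0,0,0,0,0,0,0,0,0,0,0,0]

```text
time: 9.28
position: [0.6638, 0.1247, 0.1843]
tool_rot: [0.967, 1.348, -0.971]
ft_force: [-0.3, 1.2, -4.1]
grip_width: 0.314
```

```bash
python3 - <<'E'
from h import *
s=ctrl.get_state();p,R=pose();print(p,R[:,0],s["grip_width"]*87,s["ft_force"],s["time"])
for n in ["wrist","scene"]:
    im=ctrl.get_image(n);cv2.imwrite(f"pics/g_{n}.png",im[:,:,::-1])
cv2.imwrite("pics/g_scenez.png",cv2.resize(im[60:220,240:440,::-1],None,fx=3.7,fy=3.7,interpolation=2))
plan(p,R,[0.665,0.127,0.15],down(0.323),vmax=0.03)
E
```

```text
[0.66379181 0.1247417  0.18430676] [-3.76673609e-03  3.91787220e-05 -9.99992905e-01] 27.294736813564043 [-0.26116902  1.18923816 -4.13461229] 9.275
2 [1.72, 0.1, -0.09, 0.0, -0.001, 0.002, 1.71, 0.09, -0.08, 0.0, 0.0, 0.002]
```

View pics/g_wrist.png

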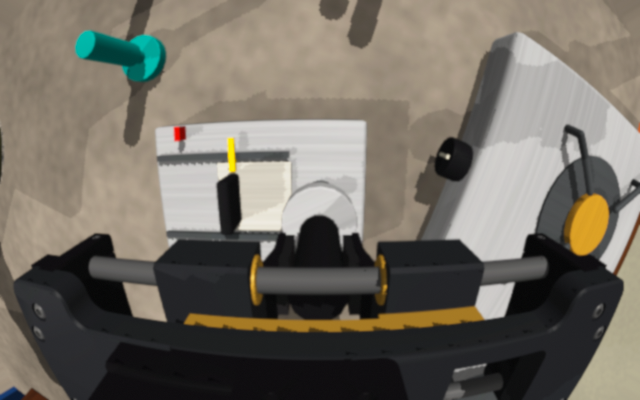

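View pics/g_scenez.png

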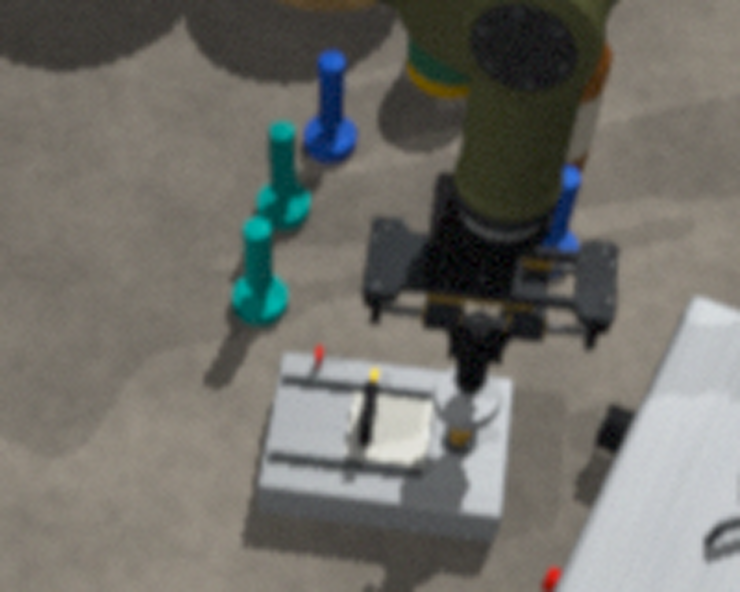

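Call:
step_arm:
  increments: [1.6,0.1,-0.2,0,0,0.003,1.2,0,0,0,0,0,0.8,0,0,0,0,0,0.4,0,0,0,0,0,0.4,0,0,0,0,0]

```text
time: 10.0
position: [0.6654, 0.1268, 0.1433]
tool_rot: [0.97, 1.343, -0.965]
ft_force: [-3.2, 0.2, 1.2]
grip_width: 0.312
```

Call:
step_arm:
  increments: [0.4,0,0,0,0,0,0.3,0,0,0,0,0,0.2,0,0,0,0,0]

```text
time: 10.38
position: [0.6657, 0.1268, 0.1344]
tool_rot: [0.97, 1.343, -0.965]
ft_force: [-4.2, -0.1, 9.3]
grip_width: 0.31
```

Call:
step_arm:
  increments: [0.2,0,0,0,0,0,0.2,0,0,0,0,0,0,0,0,0,0,0]

```text
time: 10.75
position: [0.6662, 0.1267, 0.1341]
tool_rot: [0.972, 1.342, -0.963]
ft_force: [-7.6, -0.4, 18.0]
grip_width: 0.312
```

Call:
step_arm:
  increments: [-1,0,0,0,0,0,-2,0,0,0,0,0,-2.5,0,0,0,0,0,-1,0,0,0,0,0,0,0,0,0,0,0]

```text
time: 11.38
position: [0.6659, 0.1266, 0.1953]
tool_rot: [0.971, 1.342, -0.965]
ft_force: [-0.3, 0.0, -4.2]
grip_width: 0.313
```

```bash
python3 - <<'E'
from h import *
s=ctrl.get_state();p,R=pose();print(p,R[:,0],s["grip_width"]*87,s["ft_force"],s["time"])
im=ctrl.get_image("scene");cv2.imwrite("pics/h_scenez.png",cv2.resize(im[60:220,240:440,::-1],None,fx=3.7,fy=3.7,interpolation=2))
plan(p,R,[0.486,0.374,0.17],down(0.323),vmax=0.045)
E
```

```text
[0.66586431 0.12663038 0.19525008] [ 0.00455002  0.00121115 -0.99998892] 27.240076145538815 [-0.26583631  0.04697448 -4.23126028] 11.375
7 [0.35, -1.32, -4.17, 0.0, 0.0, -0.001, 0.36, -1.32, -4.17, 0.0, 0.0, -0.001, 0.36, -1.31, -4.17, 0.0, 0.0, -0.001, 0.36, -1.32, -4.16, 0.0, 0.0, 0.0, 0.35, -1.31, -4.17, 0.0, 0.0, -0.001, 0.36, -1.32, -4.16, 0.0, 0.0, 0.0, 0.36, -1.31, -4.17, 0.0, 0.0, -0.001]
```

View pics/h_scenez.png

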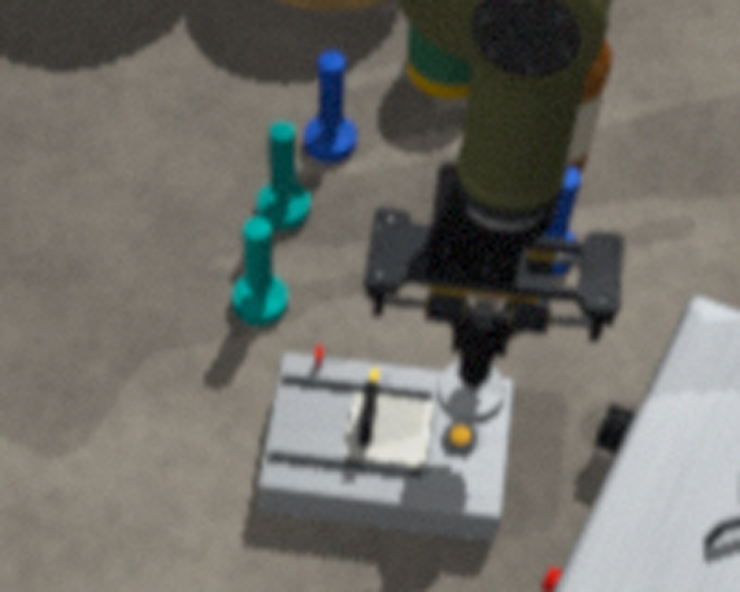

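Call:
step_arm:
  increments: [0,-1.3,-4.2,0,0,0,0,-1.3,-4.2,0,0,0,0.3,-1.3,-4.2,0,0,0,0.5,-1.3,-4.2,0,0,0,0.6,-1.3,-4.2,0,0,0,0.6,-1.3,-4.2,0,0,0,0.5,-1.3,-4.1,0,0,-0.004,0,0,0,0,0,0,0,0,0,0,0,0]

```text
time: 12.55
position: [0.4859, 0.3749, 0.1682]
tool_rot: [0.966, 1.345, -0.97]
ft_force: [0.4, -1.1, -3.8]
grip_width: 0.314
```

```bash
python3 - <<'E'
from h import *
s=ctrl.get_state();p,R=pose();print(p,R[:,0],s["grip_width"]*87,s["ft_force"],s["time"])
plan(p,R,[p[0],p[1],0.08],down(0.323),vmax=0.045)
im=ctrl.get_image("wrist");cv2.imwrite("pics/i_wrist.png",im[:,:,::-1])
E
```

```text
[0.48591106 0.37485521 0.16821557] [-0.00154035 -0.00228845 -0.9999962 ] 27.33197634203885 [ 0.4066606  -1.11287479 -3.83836818] 12.55
2 [4.41, 0.01, -0.01, 0.0, 0.001, 0.001, 4.41, 0.0, 0.0, 0.0, 0.001, 0.001]
```

View pics/i_wrist.png

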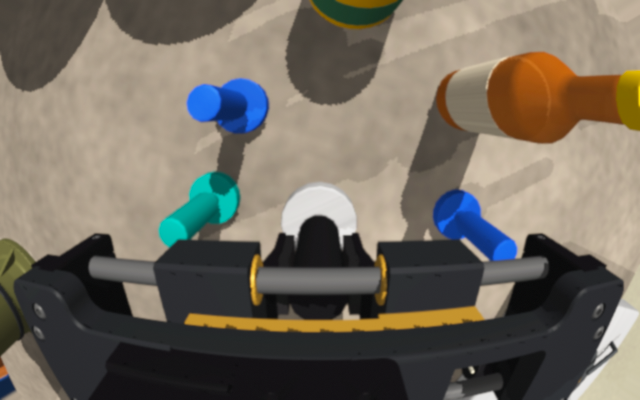

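Call:
step_arm:
  increments: [3,0,0,0,0,0,3,0,0,0,0,0,1.8,0,0,0,0,0,0.8,0,0,0,0,0,0.4,0,0,0,0,0,0.3,0,0,0,0,0,0,0,0,0,0,0]

```text
time: 13.48
position: [0.4862, 0.3759, 0.0768]
tool_rot: [0.968, 1.345, -0.968]
ft_force: [0.4, 0.4, -4.5]
grip_width: 0.315
```

Call:
step_arm:
  increments: [0.2,0,0,0,0,0,0.1,0,0,0,0,0,0,0,0,0,0,0]

```text
time: 13.85
position: [0.4864, 0.376, 0.0744]
tool_rot: [0.969, 1.345, -0.968]
ft_force: [-1.4, 0.2, 3.1]
grip_width: 0.31
```

Call:
step_arm:
  increments: [-0.1,0,0,0,0,0,0,0,0,0,0,0,0,0,0,0,0,0,0,0,0,0,0,0,0,0,0,0,0,0]
  fingers: 95

```text
time: 14.48
position: [0.4859, 0.3756, 0.0743]
tool_rot: [0.967, 1.345, -0.969]
ft_force: [-0.4, -0.3, -0.6]
grip_width: 0.795
```

Call:
step_arm:
  increments: [-1.5,0,0,0,0,0,-3,0,0,0,0,0,-3,0,0,0,0,0,-3,0,0,0,0,0,-1.5,0,0,0,0,0,0,0,0,0,0,0]

```text
time: 15.22
position: [0.4867, 0.3761, 0.1958]
tool_rot: [0.97, 1.345, -0.967]
ft_force: [1.0, 0.4, -0.7]
grip_width: 0.951
```

```bash
python3 - <<'E'
from h import *
s=ctrl.get_state();p,R=pose();print(p,R[:,0],s["grip_width"]*87,s["ft_force"],s["time"])
im=ctrl.get_image("wrist");cv2.imwrite("pics/j_wrist.png",im[:,:,::-1])
plan(p,R,[0.607,0.033,0.20],down(0.323),vmax=0.05)
E
```

```text
[0.4866704  0.37608422 0.19575545] [ 0.00105424  0.00151676 -0.99999829] 82.7191938334693 [ 0.95079329  0.3991389  -0.74334401] 15.225
8 [-0.06, 0.07, 4.54, 0.0, 0.0, 0.0, -0.06, 0.06, 4.54, 0.0, 0.0, 0.0, -0.06, 0.07, 4.55, 0.0, 0.0, 0.0, -0.06, 0.06, 4.54, 0.0, 0.0, 0.0, -0.06, 0.07, 4.55, 0.0, 0.0, 0.0, -0.05, 0.06, 4.54, 0.0, 0.0, 0.0, -0.06, 0.07, 4.55, 0.0, -0.001, -0.001, -0.05, 0.06, 4.54, 0.0, 0.0, 0.0]
```

View pics/j_wrist.png

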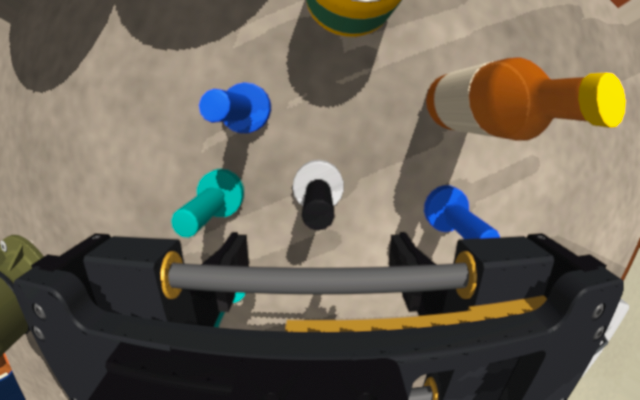

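Call:
step_arm:
  increments: [0,0,4.5,0,0,0,0,0,4.5,0,0,0,0,0.1,4.5,0,0,0,0,0.1,4.5,0,0,0,0,0.1,4.5,0,0,0,0,0.1,4.5,0,0,0,0,0.1,4.5,0,0,0,0,0,4.5,0,0,0,0,0,0,0,0,0,0,0,0,0,0,0]
  fingers: 55

```text
time: 16.52
position: [0.6042, 0.0365, 0.1929]
tool_rot: [0.967, 1.348, -0.97]
ft_force: [-0.6, 1.0, 0.6]
grip_width: 0.553
```

```bash
python3 - <<'E'
from h import *
s=ctrl.get_state();p,R=pose();print(p,R[:,0],s["grip_width"]*87,s["ft_force"],s["time"])
P=ctrl.camera_params("wrist")
im=ctrl.get_image("wrist");cv2.imwrite("pics/k_wrist.png",im[:,:,::-1])
print({k:np.array(v).tolist() for k,v in P.items()})
spot("wrist",["chute","gate","handle","pointer","red_clip","catch_top"],P)
cv2.imwrite("pics/k_wristz.png",cv2.resize(im[20:240,190:450,::-1],None,fx=3,fy=3,interpolation=2)[:600])
E
```

```text
[0.60424556 0.03653704 0.19285314] [-3.41431954e-03  2.97001033e-05 -9.99994171e-01] 48.075066956276224 [-0.5606449   0.98393462  0.60822124] 16.525
{'vertical_fov': 65.70646984690485, 'cx': 318.30093652211775, 'cy': 201.58276759930908, 'R': [[0.948227446015938, 0.3175741966789959, -0.0033675251719992457], [0.30630957132247577, -0.9116890673399229, 0.27385669794457257], [0.08389968497160627, -0.2607099424581927, -0.9617646119322092]], 't': [-0.5835367923142508, -0.17699996096619172, 0.3216714839371854]}
chute [([0.6081, 0.1007, -0.002], 0.95)]
gate [([0.6066, 0.1024, 0.052], 0.97)]
handle [([0.5837, 0.0913, 0.0951], 0.96)]
pointer [([0.5681, 0.1497, 0.0582], 0.7)]
red_clip [([0.5083, 0.1425, 0.0628], 0.56)]
catch_top []
```

View pics/k_wristz.png

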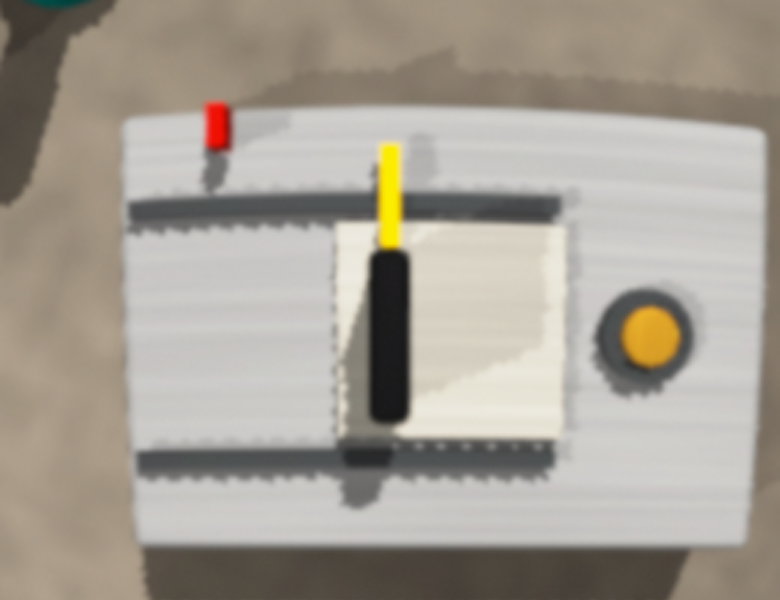

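```bash
python3 - <<'E'
from h import *
P=ctrl.camera_params("wrist")
Z=lambda x,y,z:atz("wrist",190+x/3-0.33,20+y/3-0.33,z,P)
cs=np.array([Z(124,120,.05),Z(766,130,.05),Z(746,545,.05),Z(140,545,.05)]);c=cs.mean(0)
ex=(cs[1]-cs[0]+cs[2]-cs[3]);ya=np.arctan2(ex[1],ex[0]);print(c,ya)
print("rail",[np.arctan2(*(b-a)[:2][::-1]) for a,b in [(Z(130,212,.056),Z(560,206,.056)),(Z(140,460,.056),Z(552,453,.056))]])
u=np.array([np.cos(ya),np.sin(ya)]);v=np.array([-u[1],u[0]])
for n,q in dict(pin=Z(651,337,.06),clip=Z(217,126,.066),pointer=Z(390,146,.059),handle=Z(390,335,.095)).items():
    d=(q-c)[:2];print(n,q.round(4),"chute",(d@u).round(4),(d@v).round(4))
p,R=pose()
plan(p,R,[0.584,0.0995,0.11],down(0.323),vmax=0.04)
E
```

```text
[0.60539851 0.10190626 0.05      ] 0.32661495787963796
rail [np.float64(0.32781452503392666), np.float64(0.3390972425311004)]
pin [0.6669 0.1222 0.06  ] chute 0.0648 -0.0006
clip [0.514 0.141 0.066] chute -0.0741 0.0663
pointer [0.5671 0.1516 0.059 ] chute -0.0203 0.0594
handle [0.5859 0.0955 0.095 ] chute -0.0205 0.0002
3 [2.81, 0.01, -2.2, 0.0, 0.0, 0.0, 2.81, 0.01, -2.21, 0.001, 0.0, 0.0, 2.81, 0.0, -2.2, 0.0, 0.0, 0.001]
```

Call:
step_arm:
  increments: [2,0,-2.1,0,0,0,2.8,0.1,-2.2,0,0,0,2.8,0,-2.1,0,0,0,0,0,0,0,0,0,0,0,0,0,0,0]

```text
time: 17.5
position: [0.5866, 0.0959, 0.1195]
tool_rot: [0.968, 1.343, -0.968]
ft_force: [-0.3, -0.7, 0.6]
grip_width: 0.55
```

```bash
python3 - <<'E'
from h import *
s=ctrl.get_state();p,R=pose();print(p,R[:,0],np.arctan2(R[1,1],R[0,1]),s["grip_width"]*87,s["ft_force"],s["time"])
im=ctrl.get_image("scene");cv2.imwrite("pics/l_scenez.png",cv2.resize(im[80:220,260:420,::-1],None,fx=4,fy=4,interpolation=2))
im=ctrl.get_image("wrist");cv2.imwrite("pics/l_wrist.png",im[:,:,::-1])
plan(p,R,[0.585,0.098,0.068],down(0.325),vmax=0.03)
E
```

```text
[0.58663909 0.09592485 0.11951986] [ 9.28644353e-04 -7.21563363e-04 -9.99999308e-01] 0.3224564850216494 47.828286759615146 [-0.33126276 -0.71059368  0.62642711] 17.5
2 [2.58, -0.05, -0.13, -0.001, 0.0, 0.0, 2.57, -0.04, -0.12, -0.002, 0.001, -0.001]
```

View pics/l_scenez.png

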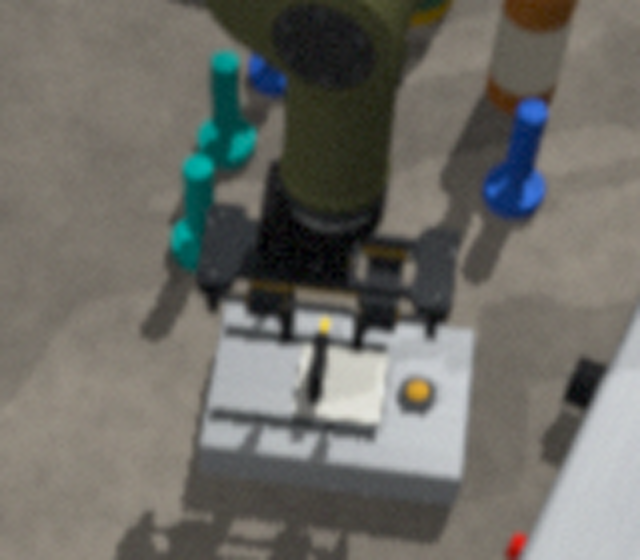

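View pics/l_wrist.png

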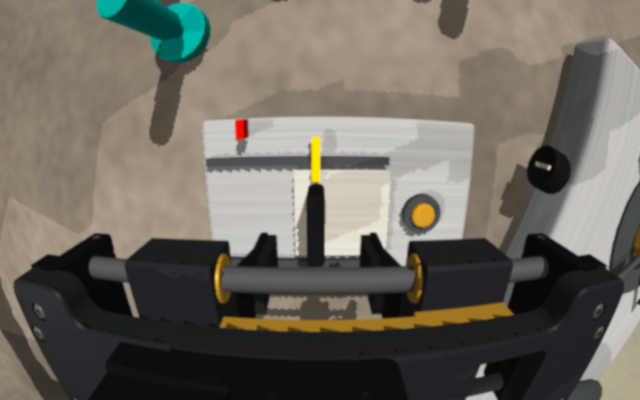

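Call:
step_arm:
  increments: [2,0,-0.1,0,0,0,2,0,-0.1,0,0,0,1,0,0,0,0,0,0,0,0,0,0,0]

```text
time: 18.1
position: [0.5844, 0.0983, 0.0675]
tool_rot: [0.967, 1.346, -0.97]
ft_force: [1.0, -0.6, 0.3]
grip_width: 0.551
```

Call:
step_arm:
  increments: [0,0,0,0,0,0,0,0,0,0,0,0,0,0,0,0,0,0,0,0,0,0,0,0,0,0,0,0,0,0]
  fingers: 0
  force: 40

```text
time: 18.73
position: [0.5842, 0.0985, 0.0684]
tool_rot: [0.967, 1.347, -0.97]
ft_force: [-3.3, -0.6, 3.2]
grip_width: 0.139
```

Call:
step_arm:
  increments: [0,0,0,0,0,0,0,0,0,0,0,0]

```text
time: 18.98
position: [0.5842, 0.0985, 0.0684]
tool_rot: [0.967, 1.347, -0.97]
ft_force: [-5.4, -0.5, 5.8]
grip_width: 0.134
```

Call:
step_arm:
  increments: [0,-0.4,0,0,0,0,0,-0.8,0,0,0,0,0,-1,0,0,0,0,0,-1,0,0,0,0,0,-1,0,0,0,0,0,-0.7,0,0,0,0,0,-0.4,0,0,0,0,0,0,0,0,0,0,0,0,0,0,0,0]

```text
time: 20.1
position: [0.5369, 0.0827, 0.0684]
tool_rot: [0.97, 1.341, -0.964]
ft_force: [9.4, 1.8, -7.7]
grip_width: 0.137
```

```bash
cat > m.py <<'E'
from h import *
import sys
k=sys.argv[1]
s=ctrl.get_state();p,R=pose();u=np.array([np.cos(.325),np.sin(.325)])
print(p,"moved",(p[:2]-[.5842,.0985])@u,s["grip_width"]*87,s["ft_force"],s["time"])
for n in ["wrist","top","scene"]:
    im=ctrl.get_image(n);cv2.imwrite(f"pics/{k}_{n}.png",im[:,:,::-1])
    if n=="wrist":
        P=ctrl.camera_params("wrist")
        cv2.imwrite(f"pics/{k}_wz.png",cv2.resize(im[80:230,200:460,::-1],None,fx=3,fy=3,interpolation=2))
        spot("wrist",["pointer","red_clip","handle"],P)
    if n=="scene": cv2.imwrite(f"pics/{k}_sz.png",cv2.resize(im[80:220,260:420,::-1],None,fx=4,fy=4,interpolation=2))
E
python3 m.py n
```

```text
[0.53691379 0.08268582 0.06841251] moved -0.049860420837622044 11.962242233809217 [ 9.35270525  1.76010176 -7.70325436] 20.1
pointer [([0.5205, 0.1333, 0.057], 0.76)]
red_clip []
handle [([0.5368, 0.076, 0.0921], 0.76)]
```

View pics/n_wz.png

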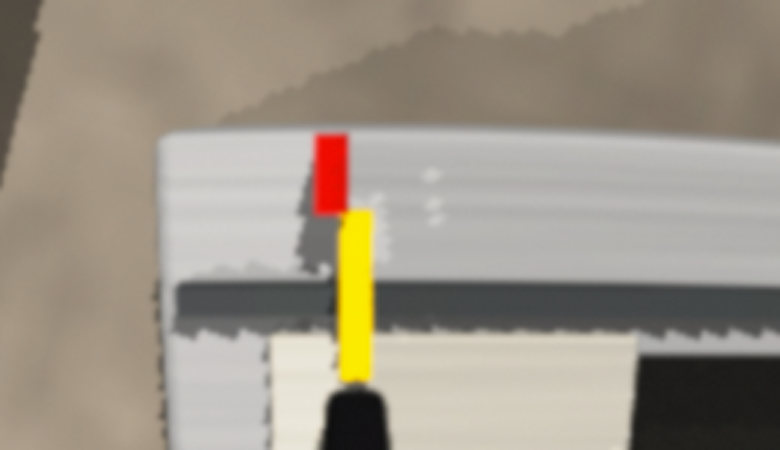

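View pics/n_sz.png

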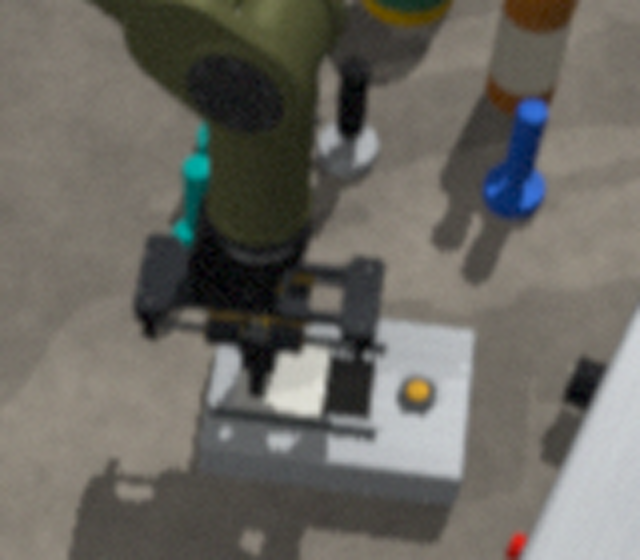

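```bash
python3 - <<'E'
from h import *
P=ctrl.camera_params("wrist")
Z=lambda x,y,z:atz("wrist",200+x/3-0.33,80+y/3-0.33,z,P)
u=np.array([np.cos(.325),np.sin(.325)]);v=np.array([-u[1],u[0]])
a=Z(331,172,.066)[:2];b=Z(357,211,.059)[:2]
print(a,b,(b-a)@u,(b-a)@v)
p,R=pose();print(R[:,1])
E
```

```text
[0.51223741 0.1416024 ] [0.51912496 0.13568286] 0.004636827531055566 -0.007808909244001527
[0.94815865 0.31775508 0.00518394]
```

Call:
step_arm:
  increments: [0,-0.2,0,0,0,0,0,-0.2,0,0,0,0,0,0,0,0,0,0,0,0,0,0,0,0,0,0,0,0,0,0]

```text
time: 21.02
position: [0.5333, 0.0815, 0.0684]
tool_rot: [0.97, 1.341, -0.964]
ft_force: [8.9, 1.7, -9.1]
grip_width: 0.133
```

```bash
python3 m.py o
```

```text
[0.53331767 0.08148877 0.06839508] moved -0.053650516789416056 11.568296121816257 [ 8.9099481   1.65561558 -9.11346536] 21.025
pointer [([0.5184, 0.1328, 0.0588], 0.82), ([0.508, 0.1419, 0.0611], 0.49), ([0.5314, 0.0741, 0.0942], 0.45)]
red_clip [([0.5097, 0.1403, 0.0593], 0.77)]
handle [([0.5365, 0.0737, 0.0961], 0.8), ([0.5174, 0.1318, 0.0567], 0.24)]
```

View pics/o_wz.png

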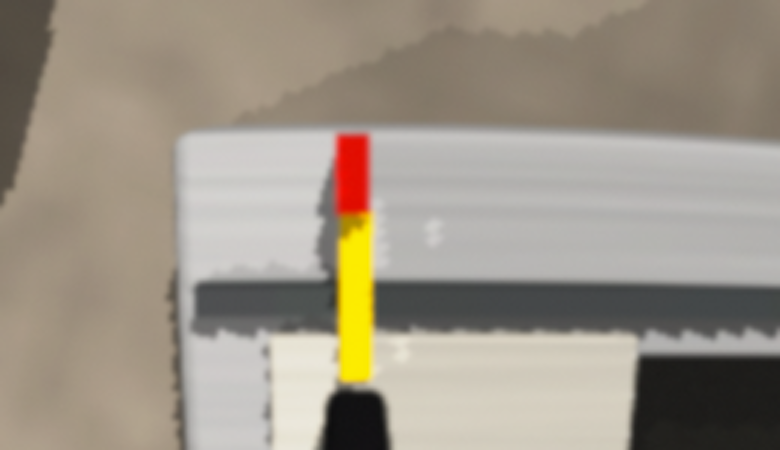

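View pics/o_scene.png

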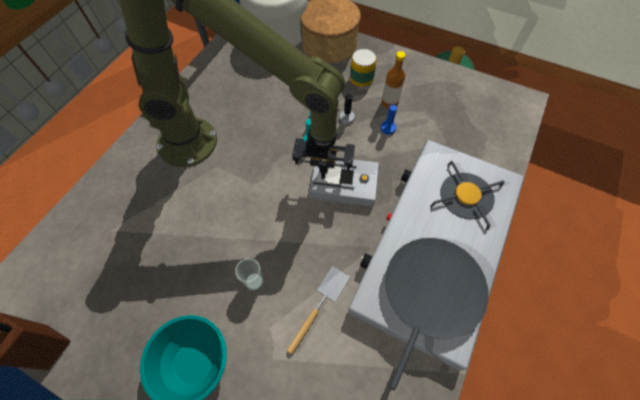

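```bash
python3 - <<'E'
from h import *
P=ctrl.camera_params("wrist")
Z=lambda x,y,z:atz("wrist",200+x/3-0.33,80+y/3-0.33,z,P)
u=np.array([np.cos(.325),np.sin(.325)]);v=np.array([-u[1],u[0]])
a=Z(353,172,.066)[:2];b=Z(356,213,.059)[:2]
print(a,b,(b-a)@u,(b-a)@v)
E
```

```text
[0.51228055 0.14160858] [0.5154164  0.13404517] 0.0005566241352405601 -0.008168778448593579
```

Call:
step_arm:
  increments: [0,-0.1,0,0,0,0,0,0,0,0,0,0,0,0,0,0,0,0,0,0,0,0,0,0,0,0,0,0,0,0,0,0,0,0,0,0]

```text
time: 22.08
position: [0.5325, 0.0812, 0.0684]
tool_rot: [0.971, 1.341, -0.964]
ft_force: [10.4, 3.1, -7.9]
grip_width: 0.133
```

```bash
python3 m.py q; python3 - <<'E'
import cv2
im=cv2.imread("pics/q_scene.png");cv2.imwrite("pics/q_pz.png",cv2.resize(im[60:220,280:440],None,fx=3.7,fy=3.7,interpolation=2))
E
```

```text
[0.53246142 0.08117206 0.0684366 ] moved -0.05456306192075818 11.607839667916394 [10.44981462  3.11617173 -7.91473428] 22.075
pointer [([0.5164, 0.1317, 0.0576], 0.97)]
red_clip [([0.5107, 0.1413, 0.0626], 0.65)]
handle [([0.5314, 0.0744, 0.0971], 0.63)]
```

View pics/q_wz.png

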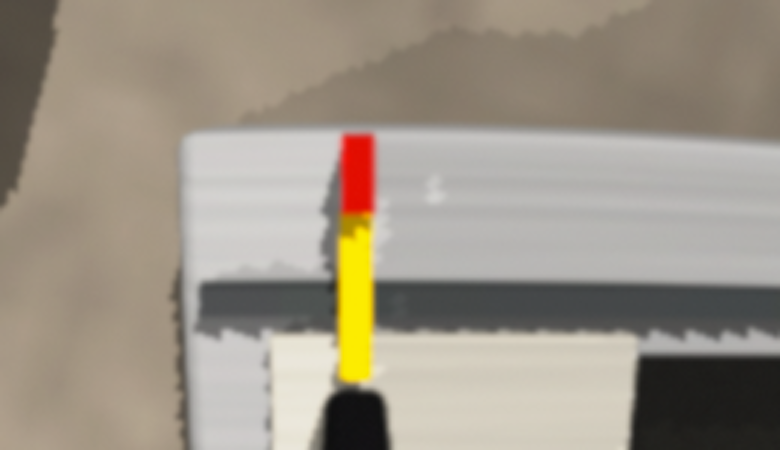

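View pics/q_pz.png

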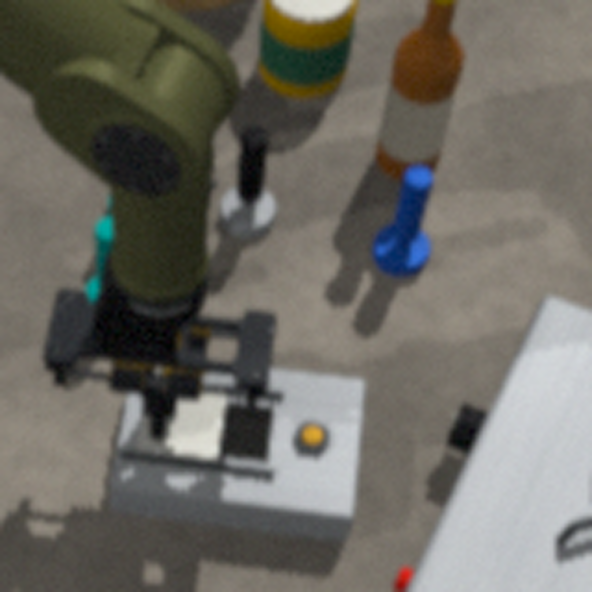

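The pointer (zoom column 356) is in line with the clip (358). The pounder stands upright and the pin is down, so I'm handing in.

```bash
python3 - <<'E'
from bench import ctrl
print(ctrl.close_job()); s=ctrl.get_state(); print(s["time"],s["position"],s["grip_width"],s["ft_force"])
E
```

```text
the job is handed in; nothing more can be done
None
the job is handed in; nothing more can be done
```

The job is handed in at about 22 s of the 59 s, with the gripper still holding the shutter handle and the pointer level with the red clip; no verdict was given.

- **Pin:** I pressed it down with the black-handled pounder until it hit its stop (about 18 N upward on the tool). In the pictures it now sits low in its collar. The gripper held only the pounder's handle and stayed above the disc.
- **Pounder:** It is back on bare counter at about (0.486, 0.376), let go. It stands upright in the last scene picture.
- **Shutter:** It is pulled out about 54.5 mm. In the last wrist picture the pointer lines up with the clip to within about 1 mm. The grip reading is 11.6 mm on the 12 mm handle bar, set to 40 N, with about 10 N of pull.
- **Other things:** The tumbler, scraper, colander, oil bottle, ghee tin and clip appear where they were. I judged that by eye in the pictures and did not measure it.

**Checks that disagreed:**
- Early estimates of the pounder's position differed by about 6–7 mm. I used the middle, and the grasp worked.
- In the last picture the trained network put the pointer about 2 mm to the shut side of the clip, against about 1 mm or less from my own reading. Both are within the 6 mm limit.

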